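# Put the D-foot hand stamp back in its rest

## Robot

A 6-joint arm with a two-finger parallel gripper is mounted at the origin on the work surface. World frame = base frame: x ahead of the robot, y to its left, z up, the work surface at z = 0. Lengths are in m, angles in rad, forces in N, time in s.
With the tool pointing down it reaches from about 0.35 to 0.775 m from the base axis. Payload 7.3 kg.
Tool frame: the origin (TCP) lies midway between the tips of the shut fingers; the grasp point (between the pads) lies 19 mm behind it (bot.grip_point_offset is the distance from the TCP to the grasp point, in m); z points along the fingers, y is the line along which they close (so a half turn about z gives the same grasp; the last joint's range is limited). The gripper opens to 92 mm and grips with 3 to 60 N. Pads are 19 mm wide; open, the fingers measure 130 mm over their backs; the gripper's body (75 mm by 190 mm) begins 47 mm behind the grasp point.
Start: joints at [-0.146, 0.342, 1.524, -0, 1.275, -0.146], TCP at [0.525, 0, 0.227] pointing down, gripper open.
Joint ranges: [-2.53, 2.53], [-0.77, 2.02], [0.04, 2.7], [-1, 4.14], [0.28, 2.66], [-3.11, 3.11]. Speed limits (rad/s): [2.57, 2.57, 3.14, 3.14, 3.14, 3.14].

## Interface

Orientations are given as a unit quaternion [x, y, z, w].
In Python, from cell import observe, cams, hand_in, bot gives the robot as it stands.
- The arm moves only by the tool play_rows, never from a script. Its argument "increments" is a list that holds one entry, the list of rows, each a list of 5 numbers: the shift along the tool's x, y, z in m, then the turn about the tool's z in degrees, then the opening in per cent of the stroke, from 0 (shut) to 100 (fully open). In form: [[[x, y, z, spin, jaw], ...]]. A call has 1 to 12 rows; each row shifts and turns the commanded pose from where the row before left it, along the tool's axes as they then stand; what a row does not reach is not made up. A row lasts 1/12 s, in which the tool goes at most 41.7 mm and 7.16 degrees, less where a joint would pass 70% of its speed; a pose out of reach is approached as far as the arm can. A call with a gripper value outside its range is refused whole. The fingers move at their own pace and stop on an object; "force" is the grip in N (left out, the last holds). Time passes only in rows, so rows that do not move let the fingers close. It gives the time, the measured TCP pose, the force, the opening and the grip force at its end, in the units of the state.
- observe(): the state, without advancing time (a new reading comes with each control period).
- cams.grab_frame(name): name is "scene" or "side" or "wrist"; returns a dict with "image" (400x640x3 uint8, red, green, blue), "z_map" (400x640 float32, m along the optical axis (not along the pixel's ray), 0 where there is no reading), "fx", "fy", "cx", "cy" (pixels), "D" ([k1, k2, p1, p2, k3] as OpenCV has them; the pictures are not rectified), "xyz" and "rotation" of the camera in the world. Camera axes: x right, y up, looking along -z (the intrinsics and any distortion apply to the point x, -y, -z); pixel columns grow to the right and rows downward; lengths in m; the calibration is good to about 2 mm. A picture is of the moment at which its call begins.
- hand_in(): hands the job in; it is judged then, once.
The state is a dict: "time": time; "joint_positions": joint angles; "qvel": joint speeds; "joint_torque": joint torques, N m; "tcp_pos": TCP position; "tool_rot": TCP orientation; "force": force on the tool from outside, world axes, zero at the start; "wrist_torque": the same for the moment, N m; "grip_width": finger opening in m; "gripper_force": force on a finger pad.
Only numpy, scipy, OpenCV 4.12 (cv2) and the standard library are available. Lean on these libraries where they do the work, as an engineer would, in place of code of your own. Each camera call takes 0.05 s, during which the arm holds its last target. There are 200 camera calls.

## Task

Put the hand stamp with the D-shaped foot back into the D-shaped recess of the stamp rest: turn it so that its flat edge matches the recess's flat edge, seat it upright and fully down on the recess floor, and let go. Leave the round-foot and the square-foot stamp standing where they are.

Things in the scene. Friction and masses are not known exactly. Their poses are not given: they have to be found in the camera images.
- stamp_mid (a point): Loose stamp to put away, standing, 76 mm tall, 70-170 g. White D foot 16 mm thick, 49 (x) by 72 mm (y): flat edge at +x, rounded edge (radius 36 mm) at -x, each 24.5 mm from the point. On its middle an upright brown wooden grip, 18 mm thick (x), 40 mm wide (y), 16 to 76 mm above the underside. Point: on the centre line, 38 mm above the underside; z up, +x out of the flat edge.
- recess (a point): D recess, 14 mm deep, in the stamp rest, a fixed grey slab 118 (x) by 216 mm (y), 24 mm high; a square recess lies 108 mm off toward -y. Point: middle of the D recess's floor, 10 mm above the desk; z up, +x to its flat edge (29.5 mm off); round edge (radius 41 mm) 29.5 mm off at -x. Foot fits with 5 mm to spare all round, +x along +x; seated, the stamp's point is 38 mm above this.
- round_stamp_mid (a point): Bystander: a loose standing stamp with the same wooden grip on a white round foot of 64 mm diameter, 76 mm tall. Point on its centre line, 38 mm above its underside. Not to be disturbed.
- square_stamp_mid (a point): Bystander: a loose standing stamp with the same wooden grip on a white 58 mm square foot, 76 mm tall. Point on its centre line, 38 mm above its underside. Not to be disturbed.
Things that resemble listed ones, but are neither listed nor needed, are in the scene too. What is shaped like the part that bears stamp_mid but blue or orange is not meant.

How it is judged:
At the end, for the whole second after the job is handed in: The D-foot stamp stands upright (within 5 degrees) and at rest in the D recess, foot fully down on the recess floor (within 4 mm of height), flat edge towards the recess's flat edge (within 23 degrees), its centre within 12 mm of the recess's centre (horizontal distance between stamp_mid and recess below 0.012 m and z of stamp_mid in the frame of recess between 0.034 and 0.042 m and angle between stamp_mid's own z axis and vertical below 0.09 rad and angle between the x axis of stamp_mid and the x axis of recess, either way round below 0.4 rad and linear speed of stamp below 0.02 m/s); the robot touches nothing.
It fails at once if the round-foot stamp is moved by more than 30 mm or knocked over (distance of round_stamp_mid from where it was at the start of the episode above 0.03 m or angle between round_stamp_mid's own z axis and vertical above 0.6 rad).
It fails at once if the square-foot stamp is moved by more than 30 mm or knocked over (distance of square_stamp_mid from where it was at the start of the episode above 0.03 m or angle between square_stamp_mid's own z axis and vertical above 0.6 rad).
It also fails if it takes over 42 s, if anything falls off the work surface, if the arm or the gripper's body presses on something with over 40 N, if the wrist force passes 120 N, or if a joint passes its speed limit or range.

## Working session

There is one attempt and no reset: what is moved stays moved. The work goes in short steps, Python scripts to look and compute and a tool call to move; the robot and the scene stay as the last step left them, time stands still between calls to the robot, and variables do not carry over. Pictures are saved under pics/ and viewed, at most 10 in all, crops included, and the job is handed in when it is done.

Besides the shell and the picture viewer there is one more tool, called after ">>>" as name(argument=value, ...), one argument or row to a line, values as JSON. play_rows: Moves the arm, as the interface text tells. Its arguments: {"type":"object","properties":{"increments":{"type":"array","items":{"type":"array","items":{"type":"array","items":{"type":"number"}}}},"force":{"type":"number"}},"required":["increments"]}

```bash
mkdir -p pics
cat > h.py <<'E'
import numpy as np, cv2
from scipy.spatial.transform import Rotation as R
from cell import observe, cams, hand_in, bot
def cloud(f):
    h,w=f["z_map"].shape
    u,v=np.meshgrid(np.arange(w),np.arange(h))
    K=np.array([[f["fx"],0,f["cx"]],[0,f["fy"],f["cy"]],[0,0,1]])
    n=cv2.undistortPoints(np.stack([u,v],-1).reshape(-1,1,2).astype(float),K,np.array(f["D"],float)).reshape(h,w,2)
    z=f["z_map"]
    P=np.stack([n[...,0]*z,-n[...,1]*z,-z],-1)
    r=np.array(f["rotation"],float)
    M=r if r.shape==(3,3) else R.from_quat(r).as_matrix()
    W=P@M.T+np.array(f["xyz"]); W[z==0]=np.nan
    return W
def shot(n,fn):
    f=cams.grab_frame(n); cv2.imwrite(f"pics/{fn}.png",f["image"][...,::-1])
    W=cloud(f); np.savez(f"{fn}.npz",W=W,im=f["image"]); return f,W
E
python3 - <<'E'
from h import *
a,_=shot("scene","s1"); b,_=shot("side","d1")
print(a["xyz"],a["rotation"],b["xyz"]); s=observe(); print(s["tcp_pos"],s["tool_rot"],s["time"])
E
```

```text
[ 1.24630248 -0.12572903  0.60928126] [0.33925287 0.30041543 0.59264371 0.66590653] [0.30898387 0.48071048 0.63020968]
[5.24624860e-01 7.61249029e-05 2.26099308e-01] [ 7.07093258e-01  7.07119947e-01 -4.38344161e-04 -5.60059753e-04] 0.1
```

View pics/s1.png

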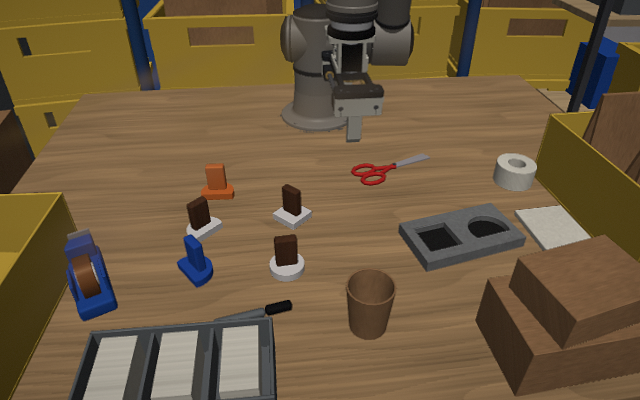

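View pics/d1.png

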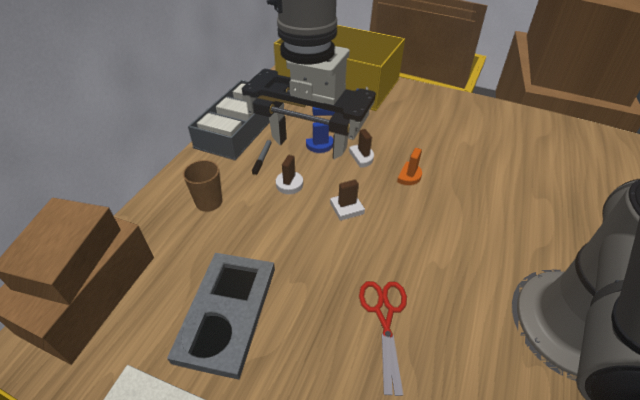

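The D stamp is at scene px (203,218) and side px (363,150). The square one is at scene (291,207), the round one at scene (287,255). The rest is at scene (462,236), with the D recess at (488,227), which is side (212,336).

```bash
cat > m.py <<'E'
from h import *
def load(n): d=np.load(n+".npz"); return d["W"],d["im"].astype(int)
def rect(p): 
    r=cv2.minAreaRect((p[:,:2]*1000).astype(np.float32)); return [np.round(x,1) for x in r]
for n,boxes in (("s1",dict(D=(180,190,228,245),sq=(268,180,315,232),rd=(265,230,308,282))),("d1",dict(D=(345,125,378,170),sq=(325,175,370,222),rd=(270,150,305,197)))):
    W,im=load(n)
    for k,(a,b,c,d) in boxes.items():
        w=W[b:d,a:c].reshape(-1,3); i=im[b:d,a:c].reshape(-1,3)
        white=(i.min(1)>120)&(i.max(1)-i.min(1)<50)&(w[:,2]>.012)&(w[:,2]<.022)
        top=(w[:,2]>.068)&(w[:,2]<.082)&(i.max(1)<130)
        print(n,k,"foot",white.sum(),rect(w[white]),"top",top.sum(),rect(w[top]) if top.sum()>3 else "")
    # slab top
    a,b,c,d=(390,195,535,275) if n=="s1" else (160,245,285,385)
    w=W[b:d,a:c].reshape(-1,3); t=w[(w[:,2]>.019)&(w[:,2]<.029)]
    t=t[np.isfinite(t[:,0])]; print("slab",len(t),rect(t))
    fl=w[(w[:,2]>.006)&(w[:,2]<.014)]; print("floor n",len(fl))
    im2=np.zeros((240,260),np.uint8) 
W,im=load("d1")
# top-down map 1px=1mm of D surroundings & rest
def topdown(x0,x1,y0,y1,fn):
    s=3;H=int((x1-x0)*1000/s*2);Wd=int((y1-y0)*1000/s*2);o=np.zeros((H,Wd,3),np.uint8)
    for n in("s1","d1"):
        W,im=load(n);w=W.reshape(-1,3);i=im.reshape(-1,3)
        m=(w[:,0]>x0)&(w[:,0]<x1)&(w[:,1]>y0)&(w[:,1]<y1)&(w[:,2]>.004)&(w[:,2]<.09)
        w=w[m];i=i[m];oo=np.argsort(w[:,2]);w=w[oo];i=i[oo]
        r=((x1-w[:,0])*1000/s*2).astype(int).clip(0,H-1);c=((y1-w[:,1])*1000/s*2).astype(int).clip(0,Wd-1)
        for dr in(0,1):
            for dc in(0,1): o[(r+dr).clip(0,H-1),(c+dc).clip(0,Wd-1)]=i
    cv2.imwrite(f"pics/{fn}.png",o[...,::-1])
topdown(.35,.85,-.45,.40,"top")
E
python3 m.py
```

```text
s1 D foot 271 [array([ 504.8, -284.9]), array([46. , 68.9]), np.float64(44.1)] top 241 [array([ 557.4, -288. ]), array([146. ,  37.5]), np.float64(0.7)]
s1 sq foot 301 [array([ 481.9, -104.2]), array([59.6, 58.5]), np.float64(44.0)] top 147 [array([ 482.8, -103.9]), array([40.5, 18.7]), np.float64(44.5)]
s1 rd foot 401 [array([ 637.9, -122.7]), array([60.3, 54. ]), np.float64(88.3)] top 215 [array([ 632.1, -122.2]), array([19.3, 39.9]), np.float64(5.8)]
slab 3244 [array([587.7, 222.7]), array([122. , 220.5]), np.float64(12.1)]
floor n 1850
d1 D foot 201 [array([ 503.2, -284.9]), array([49. , 71.8]), np.float64(44.4)] top 97 [array([ 502.4, -284.3]), array([18.8, 39.2]), np.float64(46.0)]
d1 sq foot 320 [array([ 481.6, -102.2]), array([57.8, 60.6]), np.float64(44.4)] top 157 [array([ 480.6, -100.5]), array([38.4, 18.6]), np.float64(44.5)]
d1 rd foot 281 [array([ 628.8, -117.8]), array([60.7, 56.7]), np.float64(26.3)] top 121 [array([ 629.5, -120.4]), array([17.2, 40.8]), np.float64(5.1)]
slab 5418 [array([588.4, 224.4]), array([120.7, 217.9]), np.float64(12.0)]
floor n 2469
```

View pics/top.png

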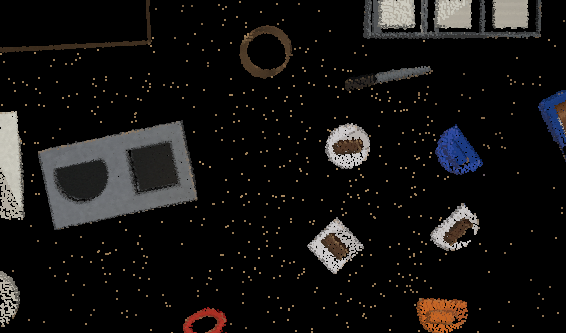

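```bash
cat > m2.py <<'E'
from m import load
from h import *
ang=np.deg2rad(44.4); c=np.array([.503,-.285])
for n,b in (("s1",(180,190,228,245)),("d1",(345,125,378,170))):
    W,im=load(n); w=W[b[1]:b[3],b[0]:b[2]].reshape(-1,3); w=w[(w[:,2]>.008)&(w[:,2]<.02)]
    d=w[:,:2]-c; X=d@[np.cos(ang),np.sin(ang)]; Y=d@[-np.sin(ang),np.cos(ang)]
    for lo in np.arange(-27,27,6)/1000:
        q=Y[(X>=lo)&(X<lo+.006)&(abs(Y)<.05)]
        if len(q)>2: print(n,round(lo*1000),len(q),(np.array([q.min(),q.max()])*1000).round())
a=np.deg2rad(12)
for n in("s1","d1"):
    W,im=load(n); w=W.reshape(-1,3); d=w[:,:2]-[.577,.276]
    X=d@[np.cos(a),np.sin(a)]*1000; Y=d@[-np.sin(a),np.cos(a)]*1000
    # slab-top points around recess: for each sector, nearest rim radius
    k=(w[:,2]>.0195)&(w[:,2]<.029)&(abs(X)<50)&(abs(Y)<50)
    X,Y=X[k],Y[k]
    print(n,"X+",X[(abs(Y)<12)&(X>0)].min(),"X-",X[(abs(Y)<5)&(X<0)].max(),"Y+",Y[(X>0)&(X<15)&(Y>0)].min(),"Y-",Y[(X>0)&(X<15)&(Y<0)].max())
E
python3 m2.py | grep -v -e foot -e slab -e floor
python3 - <<'E'
import cv2
a=cv2.imread('pics/s1.png')[185:285,160:320]; b=cv2.imread('pics/d1.png')[110:210,265:425]
cv2.imwrite('pics/crop.png',cv2.resize(cv2.vconcat([a,b]),None,fx=3,fy=3,interpolation=cv2.INTER_CUBIC))
E
```

```text
s1 -21 9 [-27. -19.]
s1 -15 13 [-33. -21.]
s1 -9 18 [-36.  28.]
s1 -3 27 [-39.  30.]
s1 3 66 [-34.  32.]
s1 9 65 [-34.  33.]
s1 15 72 [-36.  32.]
s1 21 108 [-36.  31.]
d1 -27 6 [-4.  7.]
d1 -21 11 [ 3. 22.]
d1 -15 12 [ 7. 30.]
d1 -9 13 [18. 31.]
d1 -3 14 [16. 32.]
d1 3 35 [-34.  35.]
d1 9 47 [-36.  36.]
d1 15 45 [-33.  36.]
d1 21 60 [-35.  32.]
s1 X+ 27.999743945680674 X- -29.09754363766597 Y+ 36.081433109181084 Y- -40.285118365260786
d1 X+ 28.88073031305986 X- -29.012777028071145 Y+ 41.24261731029947 Y- -37.843656000648295
```

View pics/crop.png

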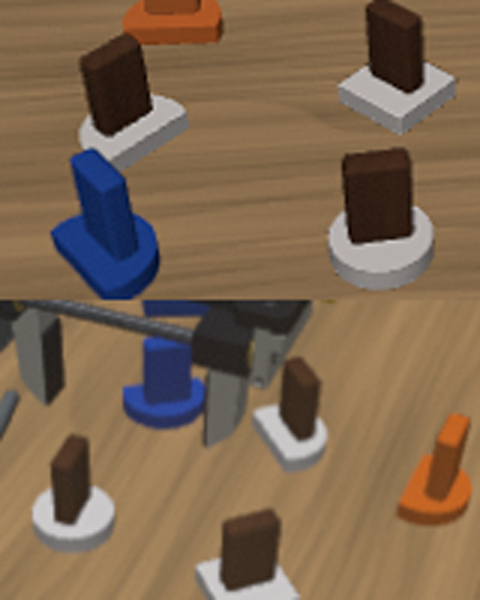

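The D's flat edge faces world +44° and the recess's faces +12°, so only a −32° turn is needed.

>>> play_rows(
  increments=[
    [[-0.0356,-0.0027,0,0,100],[-0.0356,-0.0027,0,0,100],[-0.0356,-0.0027,0,0,100],[-0.0356,-0.0027,0,0,100],[-0.0356,-0.0027,0,0,100],[-0.0356,-0.0027,0,0,100],[-0.0356,-0.0027,0,0,100],[-0.0356,-0.0027,0,0,100],[0,0,0,-6.4,100],[0,0,0,-6.4,100],[0,0,0,-6.4,100],[0,0,0,-6.4,100]],
  ],
  force=25,
)

```text
time: 1.1
tcp_pos: [0.503, -0.2851, 0.2261]
tool_rot: [0.531, 0.847, 0.0, -0.001]
force: [-0.1, 0.4, -1.1]
grip_width: 0.0918
gripper_force: 0.0
```

>>> play_rows(
  increments=[
    [[0,0,0,-6.3,100],[0,0,0,-6.3,100],[0,0,0,-6.2,100],[0,0,0.03,0,100],[0,0,0.03,0,100],[0,0,0.02,0,100],[0,0,0,0,100],[0,0,0,0,100]],
  ],
)

```text
time: 1.77
tcp_pos: [0.503, -0.2844, 0.146]
tool_rot: [0.388, 0.922, 0.0, -0.001]
force: [0.1, -0.3, 1.0]
grip_width: 0.092
gripper_force: 0.0
```

Run:
```python
from h import *
f,W=shot("wrist","w1"); s=observe()
M=R.from_quat(s["tool_rot"]).as_matrix(); print(s["tcp_pos"],M.round(3),s["joint_positions"])
w=W.reshape(-1,3); k=(w[:,2]>.068)&(w[:,2]<.082)&(np.hypot(w[:,0]-.503,w[:,1]+.285)<.04)
r=cv2.minAreaRect((w[k,:2]*1000).astype(np.float32)); print(k.sum(),r)
c=np.array([r[0][0]/1000,r[0][1]/1000,0]); d=M.T@(c-s["tcp_pos"]); print("tool-frame xy",d[:2])
```

```text
[ 0.50375111 -0.28502216  0.14741639] [[-0.7    0.714  0.   ]
 [ 0.714  0.7   -0.   ]
 [-0.     0.    -1.   ]] [-6.47296752e-01  5.09973908e-01  1.48677812e+00  3.84990229e-05
  1.14434602e+00 -1.42227401e+00]
1511 ((502.4405822753906, -286.8731994628906), (17.836259841918945, 38.9681396484375), 44.660194396972656)
tool-frame xy [-0.00033416 -0.00224735]
```

View pics/w1.png

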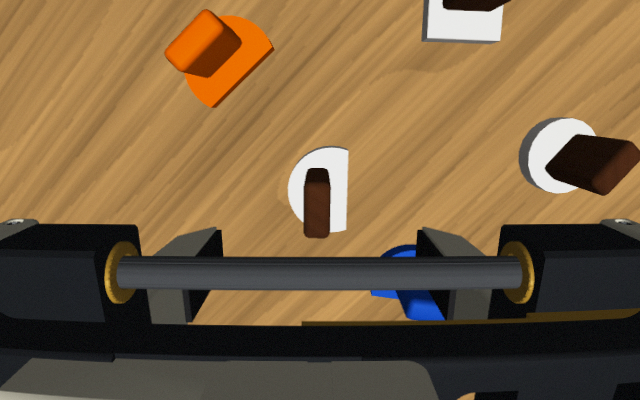

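The white D foot is at (320,190) with its flat edge on the right, which is tool +y. The fingers straddle the grip with clearance, so I'll descend and grip.

>>> play_rows(
  increments=[
    [[0,-0.0015,0.02,0,100],[0,0,0.025,0,100],[0,0,0.025,0,100],[0,0,0.025,0,100],[0,0,0.02,0,100],[0,0,0,0,100],[0,0,0,0,0],[0,0,0,0,0],[0,0,0,0,0],[0,0,0,0,0],[0,0,0,0,0],[0,0,0,0,0]],
  ],
)

```text
time: 2.82
tcp_pos: [0.5027, -0.286, 0.0325]
tool_rot: [0.387, 0.922, -0.0, 0.001]
force: [0.4, -0.9, -0.2]
grip_width: 0.0564
gripper_force: 0.0
```

>>> play_rows(
  increments=[
    [[0,0,0,0,0],[0,0,0,0,0],[0,0,0,0,0],[0,0,-0.02,0,0],[0,0,-0.03,0,0],[0,0,-0.03,0,0],[0,0,-0.03,0,0],[0,0,-0.02,0,0],[0,0,-0.01,0,0],[0,0,0,0,0]],
  ],
)

```text
time: 3.65
tcp_pos: [0.5033, -0.2865, 0.174]
tool_rot: [0.387, 0.922, -0.001, 0.002]
force: [-0.6, -0.5, -0.6]
grip_width: 0.0007
gripper_force: 0.0
```

Run:
```python
from h import *
s=observe(); print(s["time"],s["tcp_pos"],s["grip_width"],s["gripper_force"],s["force"],s["joint_positions"])
M=R.from_quat(s["tool_rot"]).as_matrix(); a=np.deg2rad(12.05)
# after spinning +32.4: tool y at 12 deg
d=np.array([.577,.276])-s["tcp_pos"][:2]
print("yaw of tool y",np.degrees(np.arctan2(M[1,1],M[0,1])),"after-turn shift x,y",d@[-np.sin(a),np.cos(a)],d@[np.cos(a),np.sin(a)])
```

```text
3.65 [ 0.50326508 -0.28650053  0.17400685] 0.0006586166516395976 0.0 [-0.56179432 -0.50367408 -0.56311202] [-6.49864389e-01  4.82278581e-01  1.45453516e+00  4.35408381e-05
  1.20022136e+00 -1.42485953e+00]
yaw of tool y 44.40314297010419 after-turn shift x,y 0.5347129860689733 0.18954077213643739
```

I lifted before the slow fingers had closed, so the grip is empty. I'll check the stamp.

Run:
```python
from h import *
f,W=shot("wrist","w2"); s=observe()
M=R.from_quat(s["tool_rot"]).as_matrix()
w=W.reshape(-1,3); k=(w[:,2]>.068)&(w[:,2]<.082)&(np.hypot(w[:,0]-.503,w[:,1]+.285)<.06)
r=cv2.minAreaRect((w[k,:2]*1000).astype(np.float32)); print(k.sum(),r,s["tcp_pos"])
print(M.T@(np.array([*np.array(r[0])/1000,0])-s["tcp_pos"]))
```

```text
1246 ((502.7240295410156, -286.8035583496094), (17.9447078704834, 39.19912338256836), 43.97597885131836) [ 0.50250239 -0.28592448  0.1719927 ]
[-0.0005709  -0.00050013  0.17199341]
```

View pics/w2.png

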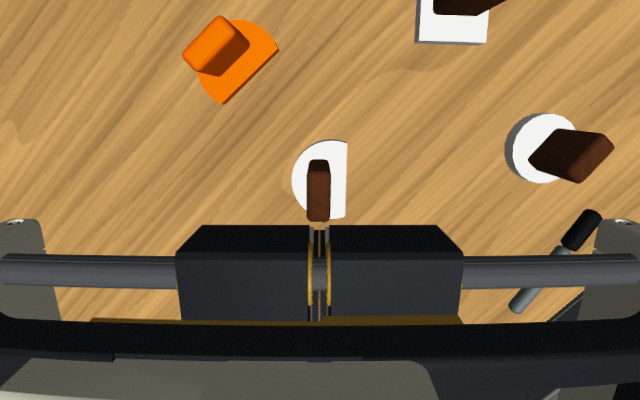

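>>> play_rows(
  increments=[
    [[0,0,0,0,100],[0,0,0,0,100],[0,0,0,0,100],[0,0,0,0,100],[0,0,0,0,100],[0,0,0,0,100],[0,0,0,0,100],[0,0,0,0,100],[0,0,0,0,100],[0,0,0,0,100],[0,0,0,0,100],[0,0,0,0,100]],
  ],
)

```text
time: 4.7
tcp_pos: [0.5024, -0.2858, 0.1718]
tool_rot: [0.388, 0.922, 0.0, 0.0]
force: [-0.1, -0.1, 0.4]
grip_width: 0.076
gripper_force: 0.0
```

The stamp still stands undisturbed at (320,180). I'll descend again and give the jaws enough time.

>>> play_rows(
  increments=[
    [[0,0,0,0,70],[0,0,0.025,0,70],[0,0,0.025,0,70],[0,0,0.025,0,70],[0,0,0.025,0,70],[0,0,0.02,0,70],[0,0,0.02,0,70],[0,0,0,0,70],[0,0,0,0,0],[0,0,0,0,0],[0,0,0,0,0],[0,0,0,0,0]],
  ],
)

```text
time: 5.7
tcp_pos: [0.5031, -0.2864, 0.0332]
tool_rot: [0.388, 0.922, -0.0, 0.001]
force: [-0.2, 0.5, -0.1]
grip_width: 0.0423
gripper_force: 0.0
```

>>> play_rows(
  increments=[
    [[0,0,0,0,0],[0,0,0,0,0],[0,0,0,0,0],[0,0,0,0,0],[0,0,0,0,0],[0,0,0,0,0],[0,0,0,0,0],[0,0,0,0,0],[0,0,0,0,0],[0,0,0,0,0]],
  ],
)

```text
time: 6.53
tcp_pos: [0.5024, -0.2859, 0.032]
tool_rot: [0.388, 0.922, -0.0, 0.0]
force: [-1.3, 0.8, 5.0]
grip_width: 0.0177
gripper_force: 25.0
```

>>> play_rows(
  increments=[
    [[0,0,-0.01,0,0],[0,0,-0.025,0,0],[0,0,-0.03,0,0],[0,0,-0.03,0,0],[0,0,-0.03,0,0],[0,0,-0.015,0,0],[0,0,0,0,0],[0,0,0,6.5,0],[0,0,0,6.5,0],[0,0,0,6.5,0],[0,0,0,6.5,0],[0,0,0,6.4,0]],
  ],
)

```text
time: 7.53
tcp_pos: [0.5017, -0.2853, 0.1702]
tool_rot: [0.632, 0.775, -0.0, -0.001]
force: [-0.4, -0.8, -0.7]
grip_width: 0.0181
gripper_force: 25.0
```

>>> play_rows(
  increments=[
    [[0.02,0.0071,0,0,0],[0.034,0.012,0,0,0],[0.034,0.012,0,0,0],[0.034,0.012,0,0,0],[0.034,0.012,0,0,0],[0.034,0.012,0,0,0],[0.034,0.012,0,0,0],[0.034,0.012,0,0,0],[0.034,0.012,0,0,0],[0.034,0.012,0,0,0],[0.034,0.012,0,0,0],[0.034,0.012,0,0,0]],
  ],
)

```text
time: 8.53
tcp_pos: [0.5557, 0.1303, 0.1704]
tool_rot: [0.629, 0.777, -0.001, -0.001]
force: [1.5, -0.4, -1.0]
grip_width: 0.0181
gripper_force: 25.0
```

>>> play_rows(
  increments=[
    [[0.034,0.012,0,0,0],[0.034,0.012,0,0,0],[0.034,0.012,0,0,0],[0.02,0.008,0,0,0],[0.01,0.004,0,0,0],[0,0,0,0,0],[0,0,0,0,0]],
  ],
)

```text
time: 9.12
tcp_pos: [0.5755, 0.2668, 0.1706]
tool_rot: [0.629, 0.777, -0.001, -0.0]
force: [0.4, -0.9, -1.0]
grip_width: 0.0174
gripper_force: 25.0
```

Run:
```python
from h import *
f,W=shot("wrist","w3"); f2,W2=shot("side","d3"); s=observe()
M=R.from_quat(s["tool_rot"]).as_matrix(); a=np.deg2rad(12.05)
print(s["tcp_pos"],s["grip_width"],"yaw",np.degrees(np.arctan2(M[1,1],M[0,1])),s["joint_positions"])
d=np.array([.577,.276,0])-s["tcp_pos"]; print("to go tool",M.T@d)
w=W.reshape(-1,3);k=(w[:,2]>.019)&(w[:,2]<.029)&(np.hypot(w[:,0]-.588,w[:,1]-.2235)<.14)
print("slab",k.sum(),cv2.minAreaRect((w[k,:2]*1000).astype(np.float32)))
for n,X in(("w",W),("d",W2)):   # foot of held stamp
    w=X.reshape(-1,3); i=(f if n=="w" else f2)["image"].reshape(-1,3).astype(int)
    t=s["tcp_pos"]; k=(np.hypot(w[:,0]-t[0],w[:,1]-t[1])<.05)&(abs(w[:,2]-t[2]+.016)<.006)&(i.min(1)>110)
    if k.sum()>5: print(n,k.sum(),cv2.minAreaRect((w[k,:2]*1000).astype(np.float32)),np.median(w[k,2]))
```

```text
[0.57585181 0.2658599  0.17132068] 0.017872488292600713 yaw 11.918245691799262 [ 3.12059716e-01  5.87091422e-01  1.27893940e+00 -5.84785036e-04
  1.27678018e+00  1.04216504e-01]
to go tool [0.00980143 0.00341516 0.1713102 ]
slab 8762 ((585.1555786132812, 231.94541931152344), (118.05677032470703, 200.2137908935547), 11.8670015335083)
w 3612 ((571.6024169921875, 285.4466552734375), (47.74910354614258, 31.028257369995117), 11.30386734008789) 0.15432623078108143
d 662 ((573.4271240234375, 276.1981201171875), (65.19354248046875, 41.447471618652344), 47.876705169677734) 0.15581890726600583
```

View pics/w3.png

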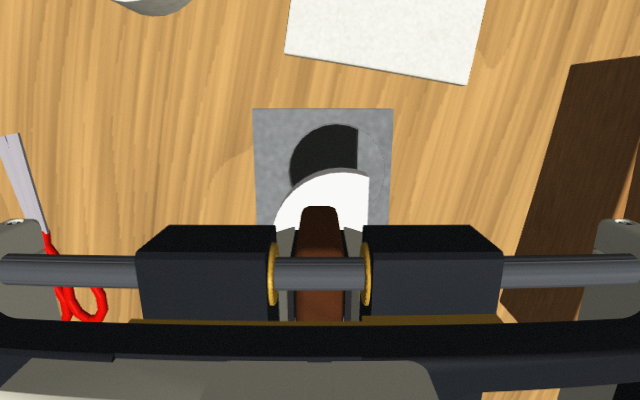

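The flat edge at (368,200) is parallel to the recess's flat edge at (358,145). I need +10 mm along tool x and +3 mm along tool y, then the descent.

>>> play_rows(
  increments=[
    [[0.01,0.003,0,0,0],[0,0,0,0,0],[0,0,0.025,0,0],[0,0,0.025,0,0],[0,0,0.025,0,0],[0,0,0.015,0,0],[0,0,0.01,0,0],[0,0,0,0,0],[0,0,0,0,0]],
  ],
)

```text
time: 9.97
tcp_pos: [0.5772, 0.2778, 0.0721]
tool_rot: [0.629, 0.777, 0.0, 0.0]
force: [-0.1, -0.1, -1.4]
grip_width: 0.0179
gripper_force: 25.0
```

Run:
```python
from h import *
f,W=shot("side","d4"); s=observe()
M=R.from_quat(s["tool_rot"]).as_matrix()
print(s["tcp_pos"],s["force"],"to go",M.T@(np.array([.577,.2765,.042])-s["tcp_pos"]))
im=f["image"][240:390,140:300,::-1]; cv2.imwrite("pics/d4c.png",cv2.resize(im,None,fx=4,fy=4,interpolation=cv2.INTER_CUBIC)[:600])
```

```text
[0.57765648 0.27809426 0.0729141 ] [-0.87199835 -0.03392043 -0.12172682] to go [-0.00143086 -0.0010346   0.03091176]
```

View pics/d4c.png

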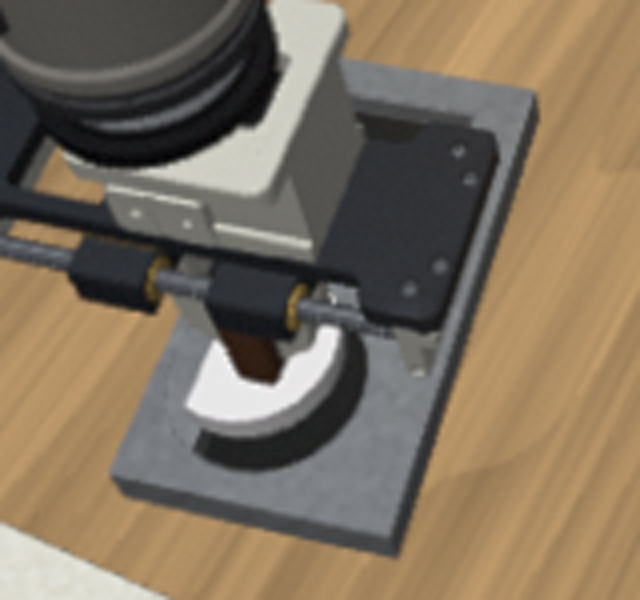

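The foot is at (265,380), over the recess (dark at 285,450) and aligned with it. I'll lower it slowly.

>>> play_rows(
  increments=[
    [[-0.001,-0.001,0.005,0,0],[0,0,0.006,0,0],[0,0,0.006,0,0],[0,0,0.005,0,0],[0,0,0.003,0,0],[0,0,0.002,0,0],[0,0,0.001,0,0],[0,0,0.001,0,0],[0,0,0,0,0],[0,0,0,0,0]],
  ],
)

```text
time: 10.85
tcp_pos: [0.5762, 0.2769, 0.0429]
tool_rot: [0.629, 0.777, 0.0, 0.0]
force: [0.4, -0.4, -0.8]
grip_width: 0.0179
gripper_force: 25.0
```

>>> play_rows(
  increments=[
    [[0,0,0.001,0,0],[0,0,0,0,0],[0,0,0.001,0,0],[0,0,0,0,0]],
  ],
)

```text
time: 11.18
tcp_pos: [0.5764, 0.2769, 0.042]
tool_rot: [0.629, 0.777, 0.001, 0.0]
force: [-1.9, -0.8, 6.8]
grip_width: 0.018
gripper_force: 25.0
```

>>> play_rows(
  increments=[
    [[0,0,0,0,70],[0,0,0,0,70],[0,0,0,0,70],[0,0,0,0,70],[0,0,0,0,70],[0,0,0,0,70],[0,0,0,0,70],[0,0,0,0,70],[0,0,0,0,70]],
  ],
)

```text
time: 11.93
tcp_pos: [0.5761, 0.2768, 0.0407]
tool_rot: [0.629, 0.777, -0.0, 0.0]
force: [0.5, -0.0, 0.1]
grip_width: 0.0637
gripper_force: 0.0
```

>>> play_rows(
  increments=[
    [[0,0,-0.01,0,70],[0,0,-0.02,0,70],[0,0,-0.03,0,70],[0,0,-0.03,0,70],[0,0,-0.03,0,70],[0,0,-0.03,0,70],[-0.04,0,0,0,70],[-0.04,0,0,0,70],[-0.04,0,0,0,70],[-0.04,0,0,0,70],[0,0,0,0,70],[0,0,0,0,70]],
  ],
)

```text
time: 12.93
tcp_pos: [0.6098, 0.118, 0.1916]
tool_rot: [0.631, 0.776, 0.0, 0.0]
force: [-0.5, 0.5, -0.5]
grip_width: 0.0644
gripper_force: 0.0
```

Run:
```python
from h import *
for n in("scene","side"):
    f,W=shot(n,n+"5"); w=W.reshape(-1,3); i=f["image"].reshape(-1,3).astype(int)
    near=np.hypot(w[:,0]-.577,w[:,1]-.276)<.06
    for nm,k in(("foot",near&(w[:,2]>.02)&(w[:,2]<.033)&(i.min(1)>135)),("top",near&(w[:,2]>.078)&(w[:,2]<.095))):
        print(n,nm,k.sum(),cv2.minAreaRect((w[k,:2]*1000).astype(np.float32)),np.median(w[k,2]))
a=cv2.imread("pics/scene5.png")[170:290,380:540]; b=cv2.imread("pics/side5.png")[245:395,140:300]
b=cv2.resize(b,None,fx=.8,fy=.8)
cv2.imwrite("pics/end.png",cv2.resize(cv2.hconcat([a,b]),None,fx=2.7,fy=2.7,interpolation=cv2.INTER_CUBIC))
```

```text
scene foot 286 ((578.2954711914062, 273.9598693847656), (48.244056701660156, 70.77067565917969), 11.227192878723145) 0.026443442357148073
scene top 162 ((577.7899169921875, 273.5960998535156), (18.911203384399414, 38.86909866333008), 11.214982032775879) 0.08522534009318883
side foot 529 ((575.4646606445312, 281.83270263671875), (70.01383209228516, 44.8297119140625), 73.17394256591797) 0.027124947486806605
side top 299 ((576.872314453125, 276.4096374511719), (18.027494430541992, 39.05887985229492), 14.198968887329102) 0.08617779858543817
```

View pics/end.png

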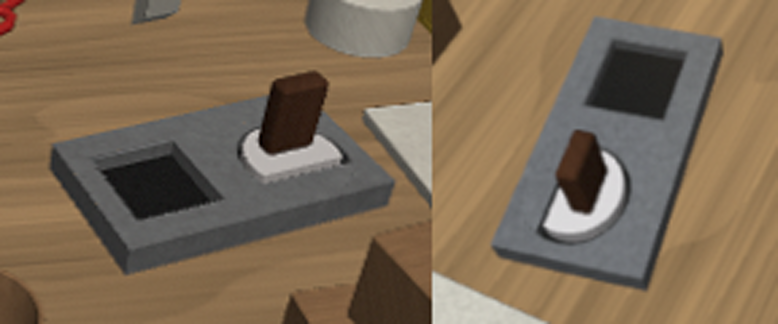

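The stamp is seated in the recess: foot top at 26 mm, grip top at 86 mm, upright and aligned (left (290,150), right (585,200)). The arm is clear.

```bash
python3 -c "from cell import hand_in; print(hand_in())"
```

```text
the job is handed in; nothing more can be done
None
```

The D-foot stamp is seated upright in the D recess with its flat edge matched and the gripper clear, the round and square stamps were not touched, and the job is handed in (no verdict was returned).

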